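Raise a vacuum pod with the risers that nest

ROBOT

A 7-joint arm with a two-finger parallel gripper is mounted at the origin on a cart in front of the work surface, level with it; the furniture and walls round the work are solid. World frame = base frame: x ahead of the robot, y to its left, z up, the work surface at z = 0. Lengths are in m, angles in degrees, forces in N, time in s.
With the tool pointing down it reaches from about 0.35 to 0.9 m from the base axis. Payload 8.1 kg.
Tool frame: the origin (TCP) lies at the very end of the fingers, on their centre line; the grasp point (between the pads) lies 19 mm behind it; z points along the fingers, y is the line along which they close (so a half turn about z gives the same grasp; the last joint's range is limited). The gripper opens to 85 mm and grips with 20 to 120 N. Pads are 22 mm wide; open, the fingers measure 114 mm over their backs; the gripper's body (76 mm by 85 mm) begins 54 mm behind the grasp point. The pads swing forward as they close: fully open they stand 13 mm farther back than shut.
Start: joints at [-74.748, 24.895, 1.432, 90.138, -0.665, 64.973, -4.303], TCP at [0.225, 0.583, 0.231] pointing down, gripper open.
Joint ranges: [-149.89, 149.89], [-25.12, 119.58], [-72.63, 75.52], [4.76, 147.25], [-75.54, 255.54], [6.69, 114.76], [-157.13, 157.13]. Speed limits (degrees/s): [127.2, 127.2, 172.46, 172.46, 180, 180, 180].

INTERFACE

Orientations are given as [roll, pitch, yaw] about the fixed x, y, z axes, in that order (R = Rz(yaw) Ry(pitch) Rx(roll)).
In Python, from plant import r, eyes, order gives the robot as it stands. The module is installed in compiled form; this text tells all that it offers.
- The arm moves only by the tool apply_moves, never from a script. Its argument "commands" is text: rows parted by semicolons, each of 4 numbers parted by spaces: the shift along the tool's x, y, z as a fraction of full scale, then the turn about the tool's z as a fraction of full scale. In form: x y z spin; .... A call has exactly 10 rows; each row shifts and turns the commanded pose from where the row before left it, along the tool's axes as they then stand; what a row does not reach is not made up. Full scale, the value 1, is 0.03 m for a shift and 0.1 rad for a turn. A row lasts 1/12 s, in which the tool goes at most 41.7 mm and 7.16 degrees, less where a joint would pass 70% of its speed; a pose out of reach is approached as far as the arm can. A call with a number of a shift or a turn outside -1 to 1 is refused whole. A call with a gripper value outside its range is refused whole. "gripper" is the closure, from 0 (fully open) to 1 (shut), set as the call begins (left out, the last holds). The fingers move at their own pace and stop on an object; the grip force is fixed at half the most. Time passes only in rows, so rows that do not move let the fingers close, or fill a call up. It gives the time, the measured TCP pose, the force, the opening and the grip force at its end, in the units of the state.
- r.sense(): the state, without advancing time (a new reading comes with each control period).
- eyes.read_camera(name): name is "scene" or "top" or "wrist"; returns a dict with "color" (384x512x3 uint8, red, green, blue), "fx", "fy", "cx", "cy" (pixels), "rvec" (rotation vector, rad) and "tvec" (3), from world to camera coordinates, as OpenCV has them; the wrist camera has in their place "tool_from_camera" (4x4, takes a point from camera to tool coordinates, whose origin is the TCP and whose axes are the flange's). Camera axes: x right, y down, z forward; pixel columns grow to the right and rows downward; lengths in m; the calibration is good to about 2 mm. A picture is of the moment at which its call begins: read the wrist's pose just before it. There is no depth.
- order.close_job(): hands the job in; it is judged then, once.
The state is a dict: "time": time; "joint_pos": joint angles; "joint_vel": joint speeds; "tau": joint torques, N m; "tool_pos": TCP position; "tool_rot": TCP orientation; "wrist_force": force on the tool from outside, world axes, zero at the start; "ft_torque": the same for the moment, N m; "width": finger opening in m; "gripper_force": force on a finger pad.
Only numpy, scipy, OpenCV 4.12 (cv2) and the standard library are available. Lean on these libraries where they do the work, as an engineer would, in place of code of your own. Each camera call takes 0.05 s, during which the arm holds its last target. There are 200 camera calls.

TASK

Raise the vacuum pod for the next job: take the two risers that nest on its foot, the ones with a long boss on top like the foot's own, from the sloping rack and stack them on the foot one on the other, each right home, level and in line with the foot. The riser with two round studs is of another series and will not nest, so leave it in its place in the rack, and leave the things lying round about where they are.

Things in the scene. Friction and masses are not known exactly. Their poses are not given: they have to be found in the camera images.
- riser_long_a_mid (a point): Long-boss riser: grey block 110 (own x) x 56 (y) x 32 mm high, 0.25 kg. On top one tapered boss, 70 x 40 mm at its foot, 60 x 30 at its top, 9 high; under it a matching open pocket 74 x 44, 11 deep, so this kind nests every 32 mm with 2 mm play each side. The point is 20 mm above its underside, half-way up overall; grip there across the 56 mm. Starts in any rack lane, +x end up.
- riser_long_b_mid (a point): The second long-boss riser, the same in every way as riser_long_a; the two may be stacked in either order. The point lies 20 mm above its underside. Starts in another lane of the rack.
- riser_stud_mid (a point): Two-stud riser, the one to leave alone: grey block of the same 110 (own x) x 56 (y) x 32 mm, but with two tapered round studs on top, 20 mm across at the foot, 9 high, 76 apart along x, and two round sockets of 24 mm in its flat underside. The point is 20 mm above its underside. Lies in a rack lane like the others; which lane changes.
- pod_foot_deck (a point): Centre of the flat deck of the pod foot, 30 mm above the worktop, where the underside of the lower riser comes to rest. A boss like that of the long-boss risers (70 x 40 x 9 mm) stands on it. Axes as pod_foot.
- pod_foot: Pod foot fixed to the worktop, to the right of the rack: black base plate 138 (x) x 78 (y) x 10 mm, waist, aluminium deck 108 x 52 mm at 30 mm with the boss on it. Origin: centre of its underside; x along its length, z up. The risers' length must lie along this x, either way round.
- rack: Fixed blue steel rack, 330 wide (y), 136 deep (x); origin: centre of its underside. Its bed slopes 30 degrees, 23 mm high at the near (-x) edge, 101 at the far one. Three lanes at y = -108, 0, 108 mm run up the slope; each riser lies on a rubber runner 44 wide, 8 mm above the bed, against a stop tab at the low end (36 wide, 18 above the runner). Neighbouring risers are 52 mm apart.
- pod_pad: Bystander: loose black ribbed rubber pad, 66 x 118 x 17 mm, lying in front of the rack; origin at its underside.
- vac_plug: Bystander: loose orange rubber plug with a knob, 35 mm across, 37 high, lying behind the foot; origin at its underside.
- collet_nut: Bystander: loose black ring-shaped collet nut, 53 mm across, 22 high, lying in front of the foot; origin at its underside.
Things that resemble listed ones, but are neither listed nor needed, are in the scene too. Leave any orange look-alike of the part that bears riser_long_a_mid alone.

How it is judged (in metres and radians):
At the end, for the whole second after the job is handed in: Both long-boss risers nested one on the other on the pod foot: undersides within 3 mm of seated height (deck, and 32 mm above it), centred within 5 mm (upper 8 mm), level within 0.06 rad, along the foot within 0.15 rad, at rest; the two-stud riser within 15 mm of where it lay in the rack (((z of riser_long_a_mid in the frame of pod_foot between 0.047 and 0.053 m and horizontal distance between riser_long_a_mid and pod_foot_deck below 0.005 m and angle between each of riser_long_a_mid, riser_long_b_mid's own z axis and vertical below 0.06 rad and angle between the x axis of each of riser_long_a_mid, riser_long_b_mid and the x axis of pod_foot, either way round below 0.15 rad and z of riser_long_b_mid in the frame of pod_foot between 0.079 and 0.085 m and horizontal distance between riser_long_b_mid and pod_foot_deck below 0.008 m) or (z of riser_long_b_mid in the frame of pod_foot between 0.047 and 0.053 m and horizontal distance between riser_long_b_mid and pod_foot_deck below 0.005 m and angle between each of riser_long_b_mid, riser_long_a_mid's own z axis and vertical below 0.06 rad and angle between the x axis of each of riser_long_b_mid, riser_long_a_mid and the x axis of pod_foot, either way round below 0.15 rad and z of riser_long_a_mid in the frame of pod_foot between 0.079 and 0.085 m and horizontal distance between riser_long_a_mid and pod_foot_deck below 0.008 m)) and distance of riser_stud_mid from where it was at the start of the episode below 0.015 m and linear speed of each of riser_long_a, riser_long_b, riser_stud below 0.02 m/s); the robot touches nothing.
It fails at once if the rubber pad is shifted by more than 40 mm (distance of pod_pad from where it was at the start of the episode above 0.04 m).
It fails at once if the orange plug is shifted by more than 40 mm (distance of vac_plug from where it was at the start of the episode above 0.04 m).
It fails at once if the collet nut is shifted by more than 40 mm (distance of collet_nut from where it was at the start of the episode above 0.04 m).
It also fails if it takes over 58 s, if anything falls off the work surface, if the arm or the gripper's body presses on something with over 40 N, if the wrist force passes 120 N, or if a joint passes its speed limit or range.

## Working session

There is one attempt and no reset: what is moved stays moved. The work goes in short steps, Python scripts to look and compute and a tool call to move; the robot and the scene stay as the last step left them, time stands still between calls to the robot, and variables do not carry over. Pictures are saved under pics/ and viewed, at most 10 in all, crops included, and the job is handed in when it is done.

Besides the shell and the picture viewer there is one more tool, called after "Emit:" as name(argument=value, ...) on one line, values as JSON. apply_moves: Moves the arm, as the interface text tells. Shift numbers are shares of 0.03 m and turn numbers shares of 0.1 rad, none past 1 either way. Its arguments: {"type":"object","properties":{"commands":{"type":"string"},"gripper":{"type":"number"}},"required":["commands"]}

```bash
mkdir -p pics; cat > h.py <<'E'
import numpy as np, cv2
from scipy.spatial.transform import Rotation as R
from plant import r, eyes, order
def snap(name,fn):
    s=r.sense(); c=eyes.read_camera(name); cv2.imwrite('pics/'+fn,c['color'][:,:,::-1])
    K=np.array([[c['fx'],0,c['cx']],[0,c['fy'],c['cy']],[0,0,1]])
    if name=='wrist':
        T=np.eye(4);T[:3,:3]=R.from_euler('xyz',s['tool_rot'],degrees=True).as_matrix();T[:3,3]=s['tool_pos']
        W=T@np.array(c['tool_from_camera'])
    else:
        W=np.eye(4);M=R.from_rotvec(np.ravel(c['rvec'])).as_matrix();W[:3,:3]=M.T;W[:3,3]=-M.T@np.ravel(c['tvec'])
    np.savez('pics/'+fn+'.npz',K=K,W=W); return K,W
def ray(fn,u,v):
    d=np.load('pics/'+fn+'.npz');W=d['W'];k=W[:3,:3]@np.linalg.inv(d['K'])@[u,v,1];return W[:3,3],k
def atz(fn,u,v,z):
    o,k=ray(fn,u,v);return o+k*(z-o[2])/k[2]
def proj(fn,P):
    d=np.load('pics/'+fn+'.npz');W=d['W'];p=(np.atleast_2d(P)-W[:3,3])@W[:3,:3];q=p@d['K'].T;return q[:,:2]/q[:,2:]
E
python3 - <<'E'
from h import *
import cv2
for n in('top','scene'):
    K,W=snap(n,n+'1.png');print(n,W[:3,3],K[0])
a=cv2.imread('pics/top1.png');b=cv2.imread('pics/scene1.png')
cv2.imwrite('pics/top1b.png',cv2.resize(a,(800,600),interpolation=cv2.INTER_CUBIC))
cv2.imwrite('pics/scene1b.png',cv2.resize(b,(800,600),interpolation=cv2.INTER_CUBIC))
print(r.sense())
E
```

```text
top [0.38381671 0.04091035 1.3660887 ] [498.92212459   0.         253.64750974]
scene [-0.08245422 -0.5062856   0.73737981] [446.62095409   0.         251.84783624]
{'time': 0.1, 'joint_pos': array([-74.74974083,  24.9330074 ,   1.43051673,  90.1850592 ,
        -0.66408167,  64.97403479,  -4.30253727]), 'joint_vel': array([-0.02937273, -0.00255206, -0.07490773, -0.10391571,  0.01193149,
       -0.00878348,  0.11879117]), 'tau': array([ 3.90980902e-03, -6.71755743e+01,  1.02892600e+00, -3.16899383e+01,
        1.59481773e-02,  7.28410654e-03,  1.65542212e-05]), 'tool_pos': array([0.22517183, 0.5825259 , 0.23059054]), 'tool_rot': array([-1.79916574e+02,  7.95469905e-03,  1.58868150e+02]), 'wrist_force': array([ 0.02559759,  0.60622253, -0.23636292]), 'ft_torque': array([ 0.03176869, -0.00177955, -0.02919439]), 'gripper_force': 0.0, 'width': 0.08491102832745269}
```

View pics/top1b.png

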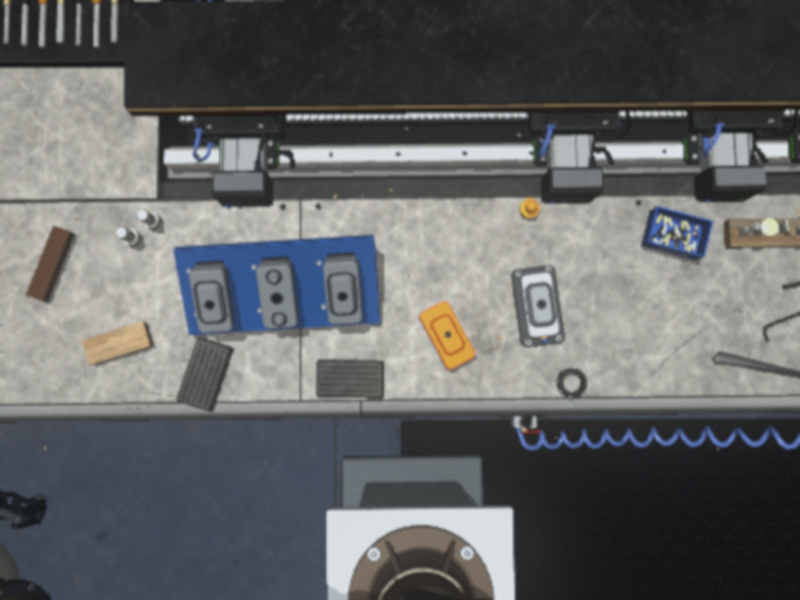

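View pics/scene1b.png

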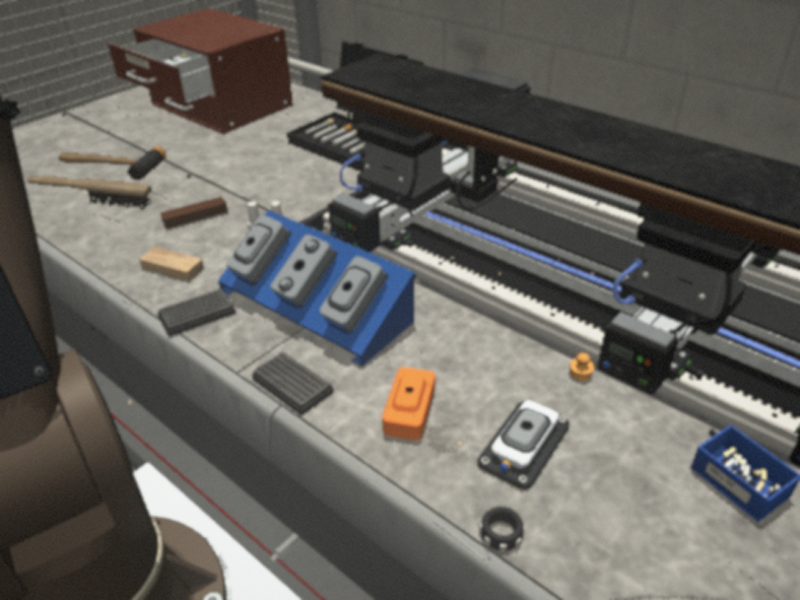

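The top view shows long-boss risers in the left lane (~(211,297)) and the right lane (~(342,290)), and the stud riser in the middle lane (~(277,293)). The foot is at (540,305). The orange look-alike is at (447,335). There is free worktop around (450,245).

```bash
cat > est.py <<'E'
from h import *
from scipy.optimize import least_squares
s=.64
def fit(obs,P,x0):
    def f(q):
        c,n=np.cos(q[2]),np.sin(q[2]);X=np.array(P)@np.array([[c,n,0],[-n,c,0],[0,0,1]])+[q[0],q[1],0]
        return np.concatenate([(proj(fn,X[i])[0]-np.array(o)*s) for fn,i,o in obs])
    z=least_squares(f,x0,loss='soft_l1');print(np.r_[z.x[:2],np.degrees(z.x[2])].round(4),f(z.x).round(1));return z.x
if __name__=='__main__':
    h=.165;d=.068
    P=[[d,h,.101],[d,-h,.101],[-d,h,.023],[-d,-h,.023]]
    fit([('top1.png',0,(175,247)),('top1.png',1,(374,235)),('top1.png',2,(190,335)),('top1.png',3,(381,325)),('scene1.png',0,(268,211)),('scene1.png',1,(413,270)),('scene1.png',2,(220,283))],P,[.55,.2,.05])
    P=[[.069,.039,.01],[.069,-.039,.01],[-.069,.039,.01],[-.069,-.039,.01]]
    fit([('top1.png',0,(513,268)),('top1.png',1,(553,264)),('top1.png',2,(523,347)),('top1.png',3,(565,340))],P,[.55,-.2,.1])
E
python3 est.py; python3 -c "
from h import *
print(atz('top1.png',452*.64,245*.64,0),atz('top1.png',447*.64,335*.64,.04))"
```

```text
[0.5297 0.2314 3.1538] [-0.9  1.6  0.4  0.7 -0.2 -0.2 -0.  -2.1  0.5 -0.3  1.4  1.7 -0.9 -1.2]
[ 0.4983 -0.2123  6.6629] [-1.5  0.3  1.1 -0.7 -0.7 -0.2  0.9  0.6]
[ 0.60695274 -0.06412776  0.        ] [ 0.44574146 -0.04956403  0.04      ]
```

Emit:
apply_moves(commands="0 0 0 .85;0 0 0 .85;0 0 0 .85;0 0 0 .85;0 0 0 .85;-.47 -.79 0 0;-.47 -.79 0 0;-.47 -.79 0 0;-.47 -.79 0 0;-.47 -.79 0 0", gripper=0)

```text
time: 0.93
tool_pos: [0.1898, 0.448, 0.2308]
tool_rot: [-180.0, 0.0, 134.5]
wrist_force: [0.2, -0.3, 1.3]
width: 0.0855
gripper_force: 0.0
```

Emit:
apply_moves(commands="-.47 -.79 0 0;-.47 -.79 0 0;-.47 -.79 0 0;-.47 -.79 0 0;-.47 -.79 0 0;-.47 -.79 0 0;-.47 -.79 0 0;-.47 -.79 0 0;-.47 -.79 0 0;-.47 -.79 0 0")

```text
time: 1.77
tool_pos: [0.1197, 0.1814, 0.231]
tool_rot: [-180.0, 0.0, 134.5]
wrist_force: [0.0, 0.2, 0.3]
width: 0.0851
gripper_force: 0.0
```

Emit:
apply_moves(commands="0 0 0 -.85;0 0 0 -.85;0 0 0 -.85;0 0 0 -.85;0 0 0 -.85;0 0 0 -.85;0 0 0 -.85;0 0 0 -.85;0 0 0 -.85;0 0 0 -.85")

```text
time: 2.6
tool_pos: [0.12, 0.1827, 0.2312]
tool_rot: [-180.0, -0.0, -176.5]
wrist_force: [0.3, -0.6, -0.3]
width: 0.0852
gripper_force: 0.0
```

Emit:
apply_moves(commands="-.68 -.13 0 0;-.68 -.13 0 0;-.68 -.13 0 0;-.68 -.13 0 0;-.68 -.13 0 0;-.68 -.13 0 0;-.68 -.13 0 0;-.68 -.13 0 0;-.68 -.13 0 0;-.68 -.13 0 0")

```text
time: 3.43
tool_pos: [0.3269, 0.1549, 0.2313]
tool_rot: [180.0, 0.0, -176.8]
wrist_force: [1.3, 1.1, 1.0]
width: 0.0851
gripper_force: 0.0
```

Emit:
apply_moves(commands="-.68 -.13 0 0;-.68 -.13 0 0;-.68 -.13 0 0;-.68 -.13 0 0;-.68 -.13 0 0;-.68 -.13 0 0;-.68 -.13 0 0;0 0 0 0;0 0 0 0;0 0 0 0")

```text
time: 4.27
tool_pos: [0.4693, 0.1359, 0.2309]
tool_rot: [-180.0, -0.1, -176.8]
wrist_force: [-0.6, 0.8, -0.9]
width: 0.0854
gripper_force: 0.0
```

```bash
python3 - <<'E'
from h import *
s=r.sense();print(s['joint_pos'].round(1),s['tool_pos'],s['tool_rot'])
K,W=snap('wrist','w1.png');print(W.round(3))
cv2.imwrite('pics/w1b.png',cv2.resize(cv2.imread('pics/w1.png'),(800,600),interpolation=cv2.INTER_CUBIC))
E
```

```text
[-67.3  16.9  57.5 111.6 -16.4  60.2  90.6] [0.46926686 0.13590982 0.23094056] [-1.79976218e+02 -7.06884983e-02 -1.76816012e+02]
[[-0.056  0.962  0.267  0.402]
 [ 0.998  0.054  0.015  0.132]
 [ 0.     0.267 -0.964  0.374]
 [ 0.     0.     0.     1.   ]]
```

View pics/w1b.png

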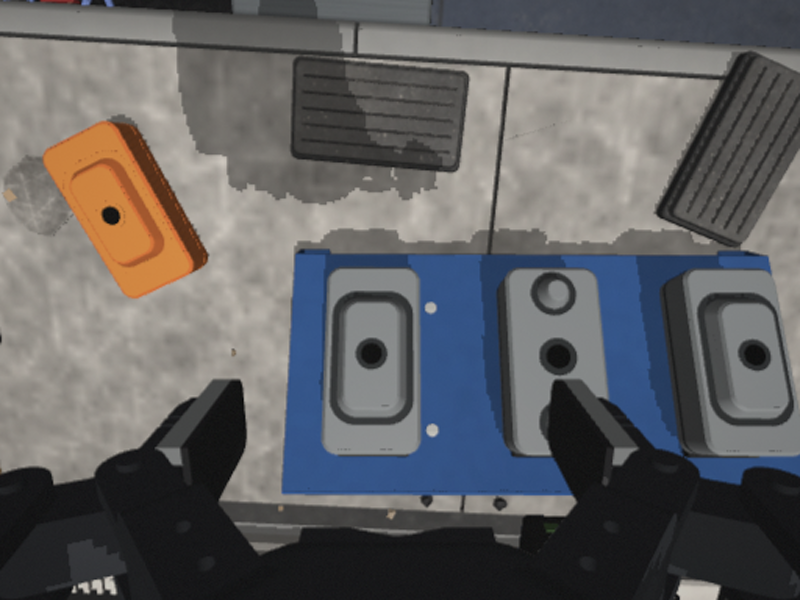

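The close view shows the right-lane long-boss riser with its hole at (371,353) and top corners at about (332,268), (412,268), (420,455) and (322,455). The left-lane riser's hole is at (754,355).

```bash
cat > est2.py <<'E'
from h import *
from scipy.optimize import least_squares
c3,s3=np.cos(np.pi/6),.5
def sl(t,y,n): return [t*c3-n*s3,y,.062+t*s3+n*c3]
def world(q,p):
    c,n=np.cos(q[2]),np.sin(q[2]);return np.array([q[0]+c*p[0]-n*p[1],q[1]+n*p[0]+c*p[1],p[2]])
def pts(t):
    L=-.108
    return [([.068,.165,.101],None),([.068,-.165,.101],(283,493)),([-.068,-.165,.023],(297,252)),([-.068,.165,.023],(768,256)),
     (sl(t,L,.049),(371,353)),(sl(t,-L,.049),(754,355)),(sl(t,0,.040),(557,356)),
     (sl(t,L+.028,.040),(419.5,380)),(sl(t,L-.028,.040),(326.5,380)),(sl(t-.055,L,.040),(372,268)),(sl(t+.055,L,.040),(371,455)),
     (sl(t+.055,-L,.040),(745,455)),(sl(t+.055,0,.040),(560,455)),(sl(t-.055,0,.040),(552,269)),]
def f(q):
    o=[]
    for i,(p,u) in enumerate(pts(q[3])):
        if u:
            e=proj('w1.png',world(q,p))[0]-np.array(u)*.64
            if i in(7,8):e=e[:1]
            if i in(9,10,11,12,13):e=e[1:]
            o.append(e)
    return np.concatenate(o)
z=least_squares(f,[.53,.23,.055,0],loss='soft_l1');q=z.x;print(q[:2],np.degrees(q[2]),q[3]);print(f(q).round(1))
for L in(-.108,0,.108):print('mid',L,world(q,sl(q[3],L,.028)).round(4))
np.save('rack.npy',q)
E
python3 est2.py
```

```text
[0.52883398 0.23373114] 3.0003837768838997 -0.0011551061152495952
[-0.4 -0.2 -1.   1.2  0.1 -0.4  1.   0.6 -0.5  0.1  0.6  0.5  1.  -0.8
 -0.9 -0.3  0.4  0.1 -1.2]
mid -0.108 [0.5195 0.1251 0.0857]
mid 0 [0.5139 0.2329 0.0857]
mid 0.108 [0.5082 0.3408 0.0857]
```

Emit:
apply_moves(commands="-.55 -.15 0 .03;-.55 -.15 0 0;-.55 -.15 0 0;0 0 .9 0;0 0 .9 0;0 0 .9 0;0 0 .9 0;0 0 .4 0;0 0 0 0;0 0 0 0")

```text
time: 5.15
tool_pos: [0.52, 0.1256, 0.1119]
tool_rot: [180.0, -0.0, -176.9]
wrist_force: [0.5, 0.6, 0.2]
width: 0.0855
gripper_force: 0.0
```

```bash
python3 - <<'E'
from h import *
s=r.sense();print(s['joint_pos'].round(1),s['tool_pos'],s['tool_rot'])
snap('wrist','w2.png')
cv2.imwrite('pics/w2b.png',cv2.resize(cv2.imread('pics/w2.png'),(800,600),interpolation=cv2.INTER_CUBIC))
E
```

```text
[-52.9  30.7  47.8 113.3 -30.   49.1 104.4] [0.51995671 0.1255919  0.11190892] [ 1.79994110e+02 -2.12367401e-02 -1.76941380e+02]
```

View pics/w2b.png

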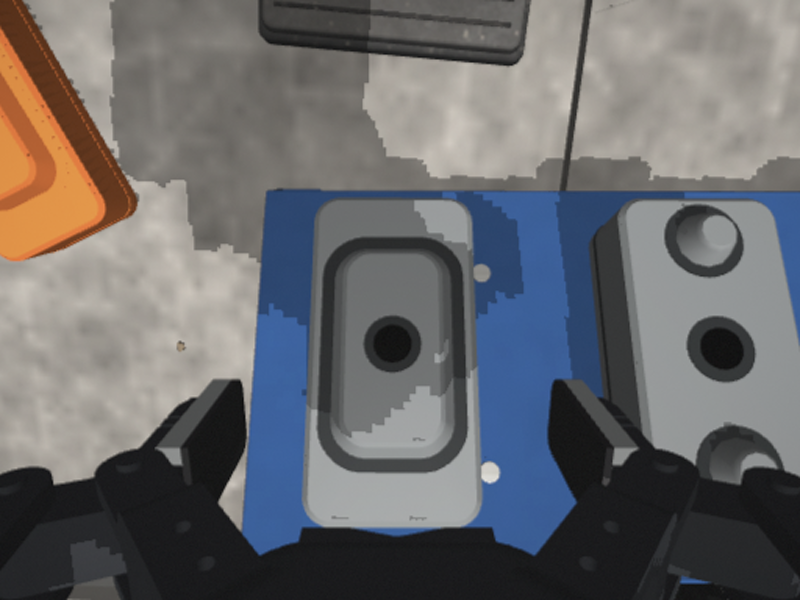

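The fingers straddle the right riser evenly (hole at (392,343), tips at 240 and 555). Next I lower and grip.

Emit:
apply_moves(commands="0 0 .4 0;0 0 .4 0;0 0 .4 0;0 0 .37 0;0 0 0 0;0 0 0 0;0 0 0 0;0 0 0 0;0 0 0 0;0 0 0 0")

```text
time: 6.03
tool_pos: [0.5205, 0.1255, 0.0646]
tool_rot: [180.0, 0.0, -177.0]
wrist_force: [0.0, -0.4, 0.1]
width: 0.0854
gripper_force: 0.0
```

Emit:
apply_moves(commands="0 0 0 0;0 0 0 0;0 0 0 0;0 0 0 0;0 0 0 0;0 0 0 0;0 0 0 0;0 0 0 0;0 0 0 0;0 0 0 0", gripper=1)

```text
time: 6.87
tool_pos: [0.5204, 0.1253, 0.0646]
tool_rot: [180.0, 0.0, -177.0]
wrist_force: [-1.8, -0.1, 6.1]
width: 0.0553
gripper_force: 63.4
```

Emit:
apply_moves(commands="0 0 -.3 0;0 0 -.5 0;0 0 -.7 0;0 0 -.7 0;0 0 -.7 0;0 0 -.7 0;0 0 0 -.32;0 0 0 -.32;0 0 0 0;0 0 0 0")

```text
time: 7.7
tool_pos: [0.5199, 0.1254, 0.1724]
tool_rot: [180.0, -0.0, -173.3]
wrist_force: [-0.7, -0.7, -2.1]
width: 0.0554
gripper_force: 64.3
```

Emit:
apply_moves(commands="-.17 -.62 0 0;-.17 -.62 0 0;-.17 -.62 0 0;-.17 -.62 0 0;-.17 -.62 0 0;-.17 -.62 0 0;-.17 -.62 0 0;-.17 -.62 0 0;-.17 -.62 0 0;-.17 -.62 0 0")

```text
time: 8.53
tool_pos: [0.5925, -0.0543, 0.1718]
tool_rot: [180.0, -0.1, -173.4]
wrist_force: [0.1, -0.3, -3.3]
width: 0.0555
gripper_force: 64.2
```

Emit:
apply_moves(commands="0 0 .7 0;0 0 .7 0;0 0 .7 0;0 0 .6 0;0 0 .4 0;0 0 0 0;0 0 0 0;0 0 0 0;0 0 0 0;0 0 0 0")

```text
time: 9.37
tool_pos: [0.5933, -0.0534, 0.0803]
tool_rot: [-180.0, 0.1, -173.3]
wrist_force: [0.1, -0.0, -3.3]
width: 0.0551
gripper_force: 64.2
```

```bash
python3 - <<'E'
from h import *
s=r.sense();print(s['joint_pos'].round(1),s['tool_pos'],s['tool_rot'],s['width'])
snap('scene','s2.png');a=cv2.imread('pics/s2.png')[130:370,100:420]
cv2.imwrite('pics/s2b.png',cv2.resize(a,(800,600),interpolation=cv2.INTER_CUBIC))
E
```

```text
[-28.5  37.3  43.1 106.1 -33.   49.7 127.6] [ 0.59334002 -0.05341993  0.08027111] [-1.79996932e+02  1.02065567e-01 -1.73288386e+02] 0.05508004911456272
```

View pics/s2b.png

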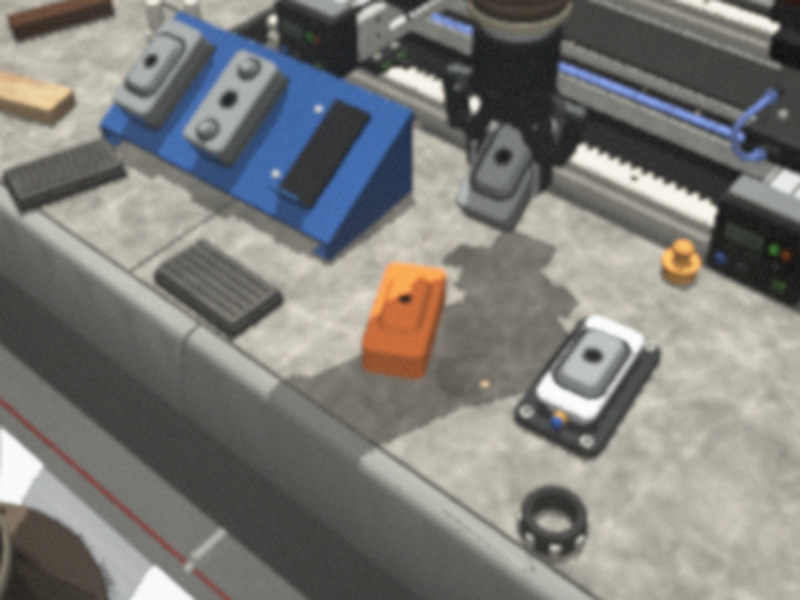

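Emit:
apply_moves(commands="0 0 .5 0;0 0 .5 0;0 0 .5 0;0 0 .1 0;0 0 .1 0;0 0 .1 0;0 0 .1 0;0 0 .1 0;0 0 0 0;0 0 0 0")

```text
time: 10.25
tool_pos: [0.5948, -0.0535, 0.0209]
tool_rot: [-180.0, 0.2, -173.3]
wrist_force: [1.8, 1.0, 6.7]
width: 0.0557
gripper_force: 65.4
```

Emit:
apply_moves(commands="0 0 .08 0;0 0 .08 0;0 0 .08 0;0 0 .08 0;0 0 .08 0;0 0 .08 0;0 0 .08 0;0 0 0 0;0 0 0 0;0 0 0 0")

```text
time: 11.08
tool_pos: [0.5993, -0.0539, 0.0062]
tool_rot: [-179.9, 0.7, -173.2]
wrist_force: [9.7, -0.1, 15.1]
width: 0.0553
gripper_force: 66.6
```

Emit:
apply_moves(commands="0 0 .06 0;0 0 .06 0;0 0 .06 0;0 0 .04 0;0 0 0 0;0 0 0 0;0 0 0 0;0 0 0 0;0 0 0 0;0 0 0 0")

```text
time: 11.92
tool_pos: [0.5982, -0.054, -0.0009]
tool_rot: [-179.9, 0.6, -173.3]
wrist_force: [8.3, -0.0, 11.7]
width: 0.0549
gripper_force: 67.1
```

Emit:
apply_moves(commands="0 0 0 0;0 0 0 0;0 0 0 0;0 0 0 0;0 0 0 0;0 0 -.2 0;0 0 -.8 0;0 0 -.8 0;0 0 -.8 0;0 0 -.8 0", gripper=0)

```text
time: 12.75
tool_pos: [0.5923, -0.0536, 0.0991]
tool_rot: [-180.0, -0.0, -173.3]
wrist_force: [0.2, -0.2, 0.3]
width: 0.085
gripper_force: 0.0
```

Emit:
apply_moves(commands="0 0 0 0;0 0 0 0;0 0 0 0;0 0 0 0;0 0 0 1;0 0 0 1;0 0 0 1;0 0 0 1;0 0 0 1;0 0 0 1")

```text
time: 13.58
tool_pos: [0.5919, -0.0533, 0.0967]
tool_rot: [-179.9, -0.1, 152.0]
wrist_force: [-0.3, -0.4, 0.5]
width: 0.0855
gripper_force: 0.0
```

```bash
python3 - <<'E'
from h import *
s=r.sense();print(s['joint_pos'].round(1),s['tool_pos'],s['tool_rot'],s['width'])
E
```

```text
[-34.3  39.9  53.7 105.8 -39.1  55.   99. ] [ 0.5919282  -0.05334319  0.09671415] [-1.79941106e+02 -9.18886549e-02  1.52040174e+02] 0.08549166613722417
```

Emit:
apply_moves(commands="0 0 0 .97;0 0 0 .97;0 0 0 .97;0 0 0 .97;0 0 0 .97;0 0 0 .97;0 0 0 .97;0 0 0 .97;0 0 0 .97;0 0 0 .97")

```text
time: 14.42
tool_pos: [0.592, -0.0533, 0.0967]
tool_rot: [-179.9, -0.0, 96.5]
wrist_force: [-0.5, -0.4, 0.2]
width: 0.0854
gripper_force: 0.0
```

```bash
python3 - <<'E'
from h import *
s=r.sense();print(s['joint_pos'].round(1),s['tool_pos'],s['tool_rot'],s['width'])
E
```

```text
[-40.   47.6  67.4 106.2 -50.1  62.7  53.6] [ 0.59199379 -0.05334637  0.09666992] [-1.79894469e+02 -1.60294691e-04  9.64667786e+01] 0.08544765661794193
```

Emit:
apply_moves(commands="0 0 0 .97;0 0 0 .97;0 0 0 0;0 0 0 0;0 0 0 0;0 0 0 0;0 0 0 0;0 0 0 0;0 0 0 0;0 0 0 0")

```text
time: 15.25
tool_pos: [0.5927, -0.0534, 0.0979]
tool_rot: [180.0, -0.0, 85.7]
wrist_force: [0.1, -0.3, 0.8]
width: 0.0851
gripper_force: 0.0
```

```bash
python3 - <<'E'
from h import *
s=r.sense();print(s['joint_pos'].round(1),s['tool_pos'],s['tool_rot'],s['width'])
E
```

```text
[-40.8  49.   69.7 106.2 -51.8  64.3  44.4] [ 0.5926603  -0.05336802  0.09788802] [ 1.79991071e+02 -1.33777266e-02  8.56592107e+01] 0.08514127371582536
```

Emit:
apply_moves(commands="0 0 0 -.98;0 0 0 -.98;0 0 0 -.98;0 0 0 -.98;0 0 0 -.98;0 0 0 -.98;0 0 0 -.98;0 0 0 -.98;0 0 0 -.98;0 0 0 -.98")

```text
time: 16.08
tool_pos: [0.5927, -0.0534, 0.0979]
tool_rot: [180.0, 0.0, 142.1]
wrist_force: [-0.1, 0.4, -0.1]
width: 0.0854
gripper_force: 0.0
```

Emit:
apply_moves(commands="0 0 0 -.98;0 0 0 -.98;0 0 0 -.98;0 0 0 -.98;0 0 0 -.98;0 0 0 -.98;0 0 0 -.98;0 0 0 -.98;0 0 0 0;0 0 0 0")

```text
time: 16.92
tool_pos: [0.5926, -0.0535, 0.098]
tool_rot: [180.0, 0.0, -173.5]
wrist_force: [0.1, -0.2, -0.2]
width: 0.0853
gripper_force: 0.0
```

```bash
python3 - <<'E'
from h import *
s=r.sense();print(s['joint_pos'].round(1),s['tool_pos'],s['tool_rot'],s['width'])
snap('wrist','w3.png')
cv2.imwrite('pics/w3b.png',cv2.resize(cv2.imread('pics/w3.png'),(800,600),interpolation=cv2.INTER_CUBIC))
E
```

```text
[-29.2  36.1  44.2 105.4 -31.7  51.6 126.5] [ 0.59264573 -0.05348774  0.09798469] [ 1.79973052e+02  2.27204675e-02 -1.73469493e+02] 0.08525833343988597
```

View pics/w3b.png

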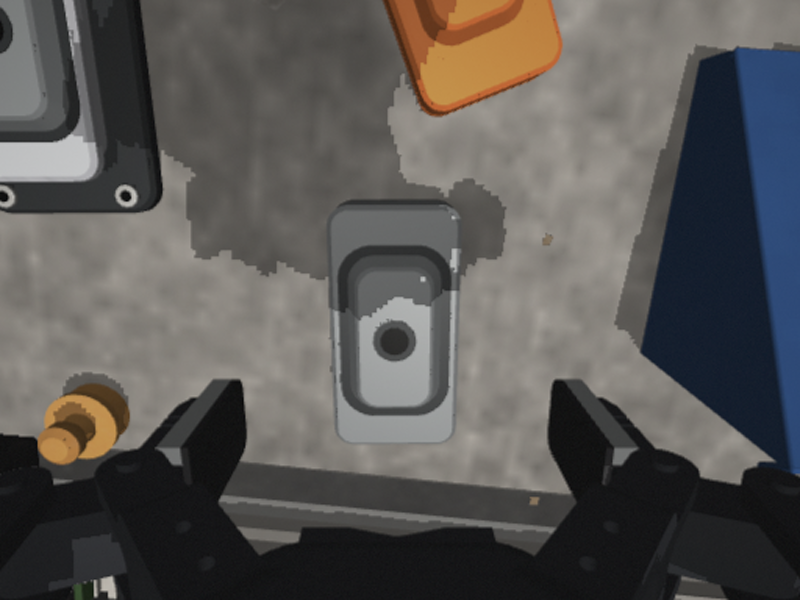

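The riser lies flat with its hole at (395,341), square between the fingers, and nothing else has moved.

```bash
python3 - <<'E'
from h import *
f='w3.png'; k=.64
print(atz(f,395*k,341*k,.041))
L=[atz(f,u*k,v*k,.032) for u,v in((329.5,230),(336.5,420),(459,230),(455,420))]
for a,b in((0,1),(2,3)):
    d=L[b]-L[a];print(np.degrees(np.arctan2(d[1],d[0])))
print((L[0]+L[2])/2,(L[1]+L[3])/2,np.linalg.norm(L[0]-L[2]), atz(f,395*k,204*k,.032),atz(f,395*k,443*k,.032))
E
```

```text
[ 0.59830802 -0.05337926  0.041     ]
6.6273888398565735
7.229836918310559
[ 0.55360179 -0.0587955   0.032     ] [ 0.63957502 -0.04834796  0.032     ] 0.05309923755474062 [ 0.54311762 -0.05968343  0.032     ] [ 0.651351   -0.04735374  0.032     ]
```

Emit:
apply_moves(commands="-.18 0 0 -.05;0 0 .6 0;0 0 .7 0;0 0 .7 0;0 0 .6 0;0 0 .4 0;0 0 .13 0;0 0 0 0;0 0 0 0;0 0 0 0")

```text
time: 17.8
tool_pos: [0.5988, -0.0529, 0.0049]
tool_rot: [-180.0, 0.1, -173.0]
wrist_force: [0.3, -0.1, -0.5]
width: 0.0851
gripper_force: 0.0
```

Emit:
apply_moves(commands="0 0 0 0;0 0 0 0;0 0 0 0;0 0 0 0;0 0 0 0;0 0 0 0;0 0 0 0;0 0 0 0;0 0 0 0;0 0 0 0", gripper=1)

```text
time: 18.63
tool_pos: [0.5986, -0.0528, 0.0049]
tool_rot: [180.0, 0.1, -173.0]
wrist_force: [-1.7, 0.3, 6.6]
width: 0.0549
gripper_force: 64.0
```

Emit:
apply_moves(commands="0 0 -.3 0;0 0 -.7 0;0 0 -.7 0;0 0 -.7 0;0 0 -.7 0;0 0 -.7 0;0 0 0 0;0 0 0 0;0 0 0 0;0 0 0 0")

```text
time: 19.47
tool_pos: [0.5971, -0.0524, 0.1167]
tool_rot: [180.0, -0.1, -173.0]
wrist_force: [0.7, 0.4, -2.5]
width: 0.055
gripper_force: 64.5
```

Emit:
apply_moves(commands=".17 -.56 -.31 0;.17 -.56 -.31 0;.17 -.56 -.31 0;.17 -.56 -.31 0;.17 -.56 -.31 0;.17 -.56 -.31 0;.17 -.56 -.31 0;.17 -.56 -.31 0;.17 -.56 -.31 0;0 0 0 0")

```text
time: 20.3
tool_pos: [0.5694, -0.2157, 0.2048]
tool_rot: [-179.8, 0.2, -173.4]
wrist_force: [-0.0, -0.4, -1.6]
width: 0.0549
gripper_force: 64.4
```

```bash
python3 - <<'E'
from h import *
s=r.sense();print(s['joint_pos'].round(1),s['tool_pos'],s['tool_rot'],s['width'],s['joint_vel'].round(1))
snap('wrist','w4.png')
cv2.imwrite('pics/w4b.png',cv2.resize(cv2.imread('pics/w4.png'),(800,600),interpolation=cv2.INTER_CUBIC))
E
```

```text
[-16.5  30.4  48.9  97.4 -25.1  63.5 136.4] [ 0.56944173 -0.2156644   0.20476649] [-1.79756429e+02  1.59525831e-01 -1.73417910e+02] 0.05490700591692851 [-1.9  0.5 -2.   1.6 -1.4 -1.4 -1.9]
```

View pics/w4b.png

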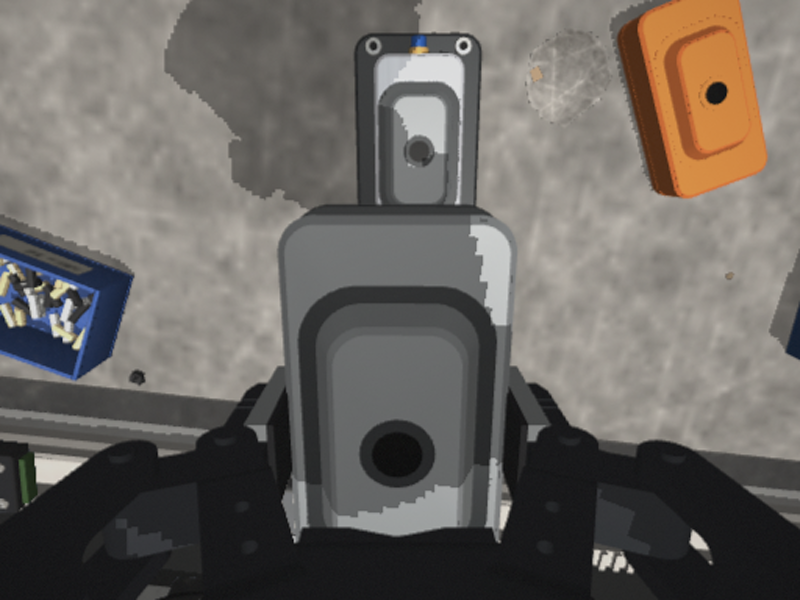

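The foot is clear: boss hole (419,151), screws (373,45) and (463,45). The held riser's hole is at (397,453).

```bash
python3 - <<'E'
from h import *
f='w4.png'; k=.64
P=lambda u,v,z:atz(f,u*k,v*k,z)
print('foot hole',P(419,151,.039))
print('deck front mid',P(421,54,.03))
for u1,v1,u2,v2,z in((355.5,60,358,200,.01),(480.5,60,477,200,.01),(375,80,377,190,.03),(467,80,463,190,.03)):
    a,b=P(u1,v1,z),P(u2,v2,z);d=b-a;print(np.degrees(np.arctan2(d[1],d[0])),a,b)
d=P(463,45,.01)-P(373,45,.01);print('screws',np.degrees(np.arctan2(-d[0],d[1])),np.linalg.norm(d))
h=P(397,453,.2409);T=r.sense();print('held',h, h-T['tool_pos'])
E
```

```text
foot hole [ 0.49721336 -0.21144333  0.039     ]
deck front mid [ 0.44430347 -0.21670333  0.03      ]
6.458998786079169 [ 0.44855757 -0.25544036  0.01      ] [ 0.53183922 -0.24601198  0.01      ]
7.596864393089024 [ 0.43988252 -0.17998044  0.01      ] [ 0.52290133 -0.16890799  0.01      ]
7.0634925362818475 [ 0.46095814 -0.24133621  0.03      ] [ 0.52271393 -0.23368407  0.03      ]
6.497922251539035 [ 0.4548861  -0.18857766  0.03      ] [ 0.51667322 -0.18154018  0.03      ]
screws 6.55270350935987 0.05429114669716202
held [ 0.56886597 -0.21544224  0.2409    ] [-0.0009683  -0.00216267  0.037255  ]
```

Emit:
apply_moves(commands=".48 .07 0 0;.48 .07 0 0;.48 .07 0 0;.48 .07 0 0;.46 .07 0 0;0 0 .9 0;0 0 .9 0;0 0 .9 0;0 0 .8 0;0 0 0 0")

```text
time: 21.18
tool_pos: [0.496, -0.2055, 0.093]
tool_rot: [179.8, -0.3, -173.0]
wrist_force: [-1.4, 1.3, -2.2]
width: 0.0547
gripper_force: 64.9
```

Emit:
apply_moves(commands="0 0 0 0;0 0 0 0;0 0 0 0;0 0 0 0;0 0 0 0;0 0 0 0;0 0 0 0;0 0 0 0;0 0 0 0;0 0 0 0")

```text
time: 22.02
tool_pos: [0.4987, -0.2067, 0.0966]
tool_rot: [180.0, -0.0, -173.0]
wrist_force: [-0.6, 0.6, -3.0]
width: 0.0548
gripper_force: 64.9
```

Emit:
apply_moves(commands=".04 -.16 0 0;0 0 .4 0;0 0 .4 0;0 0 .4 0;0 0 .35 0;0 0 0 0;0 0 0 0;0 0 0 0;0 0 0 0;0 0 0 0")

```text
time: 22.85
tool_pos: [0.4985, -0.2117, 0.0506]
tool_rot: [-180.0, 0.1, -173.0]
wrist_force: [-0.2, 0.9, -2.3]
width: 0.0554
gripper_force: 65.0
```

Emit:
apply_moves(commands="0 0 .1 0;0 0 .1 0;0 0 .1 0;0 0 .1 0;0 0 .08 0;0 0 .06 0;0 0 0 0;0 0 0 0;0 0 0 0;0 0 0 0")

```text
time: 23.68
tool_pos: [0.498, -0.2115, 0.0348]
tool_rot: [179.9, 0.0, -173.0]
wrist_force: [-4.6, 4.6, 16.4]
width: 0.0547
gripper_force: 67.3
```

Emit:
apply_moves(commands="0 0 0 0;0 0 0 0;0 0 0 0;0 0 0 0;0 0 0 0;0 0 -.2 0;0 0 -.8 0;0 0 -.8 0;0 0 -.8 0;0 0 -.8 0", gripper=0)

```text
time: 24.52
tool_pos: [0.4977, -0.2118, 0.1373]
tool_rot: [-180.0, -0.0, -173.0]
wrist_force: [0.9, 0.3, 0.6]
width: 0.0854
gripper_force: 0.0
```

Emit:
apply_moves(commands="0 0 -.8 0;0 0 -.7 0;0 0 0 0;0 0 0 0;0 0 0 0;0 0 0 0;0 0 0 0;0 0 0 0;0 0 0 0;0 0 0 0")

```text
time: 25.35
tool_pos: [0.4979, -0.2116, 0.1806]
tool_rot: [180.0, -0.0, -173.0]
wrist_force: [-0.5, -0.2, 0.7]
width: 0.0854
gripper_force: 0.0
```

```bash
python3 - <<'E'
from h import *
s=r.sense();print(s['joint_pos'].round(1),s['tool_pos'],s['tool_rot'],s['width'],s['joint_vel'].round(1))
snap('wrist','w5.png')
cv2.imwrite('pics/w5b.png',cv2.resize(cv2.imread('pics/w5.png'),(800,600),interpolation=cv2.INTER_CUBIC))
E
```

```text
[-18.5  25.6  50.1 108.4 -23.3  56.8 138.9] [ 0.49794093 -0.21163187  0.18059707] [ 1.79995979e+02 -3.32499100e-02 -1.73010890e+02] 0.08536108951485934 [-0.1 -0.1  0.1 -0.1 -0.  -0.   0.1]
```

View pics/w5b.png

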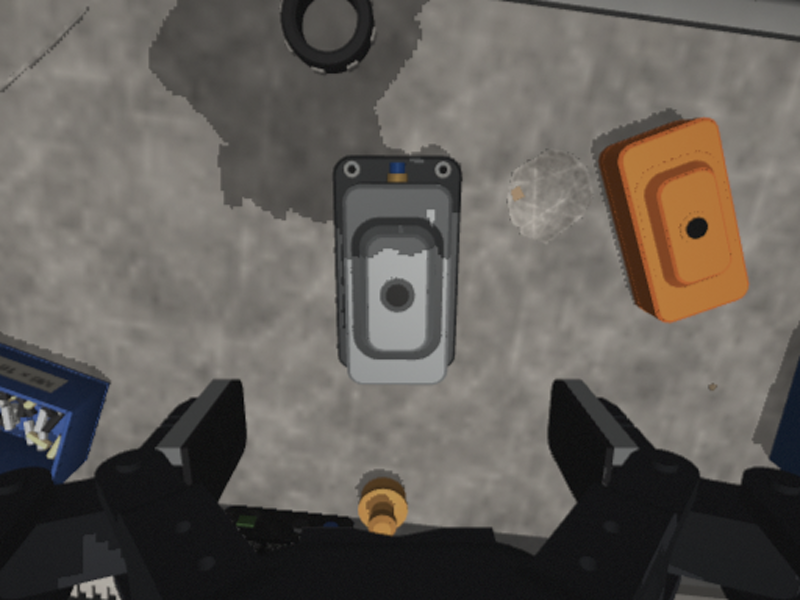

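Emit:
apply_moves(commands="0 0 0 .7;-.07 .9 0 0;-.07 .9 0 0;-.07 .9 0 0;-.07 .9 0 0;-.07 .9 0 0;-.07 .9 0 0;-.07 .9 0 0;-.07 .9 0 0;-.07 .9 0 0")

```text
time: 26.23
tool_pos: [0.5042, 0.0334, 0.181]
tool_rot: [180.0, 0.0, -177.0]
wrist_force: [0.7, 0.2, 0.8]
width: 0.0854
gripper_force: 0.0
```

Emit:
apply_moves(commands="-.07 .9 0 0;-.07 .9 0 0;-.07 .9 0 0;-.07 .9 0 0;-.07 .9 0 0;-.07 .9 0 0;-.07 .9 0 0;-.07 .9 0 0;-.07 .9 0 0;-.07 .9 0 0")

```text
time: 27.07
tool_pos: [0.511, 0.3043, 0.1808]
tool_rot: [180.0, -0.0, -177.0]
wrist_force: [1.4, 0.1, -0.6]
width: 0.0854
gripper_force: 0.0
```

Emit:
apply_moves(commands="0 .6 0 0;0 .6 0 0;0 0 0 0;0 0 0 0;0 0 0 0;0 0 0 0;0 0 0 0;0 0 0 0;0 0 0 0;0 0 0 0")

```text
time: 27.9
tool_pos: [0.5094, 0.3384, 0.181]
tool_rot: [180.0, 0.0, -177.0]
wrist_force: [-0.9, 0.4, 1.2]
width: 0.0851
gripper_force: 0.0
```

```bash
python3 - <<'E'
from h import *
s=r.sense();print(s['joint_pos'].round(1),s['tool_pos'],s['tool_rot'])
print('placed',atz('w5.png',397*.64,295*.64,.071))
snap('wrist','w6.png')
cv2.imwrite('pics/w6b.png',cv2.resize(cv2.imread('pics/w6.png'),(800,600),interpolation=cv2.INTER_CUBIC))
E
```

```text
[-70.9  32.9  49.9  98.5 -28.   62.   81. ] [0.50943131 0.33844216 0.18102515] [ 1.79989094e+02  2.59294975e-03 -1.77038458e+02]
placed [ 0.49775086 -0.21130165  0.071     ]
```

View pics/w6b.png

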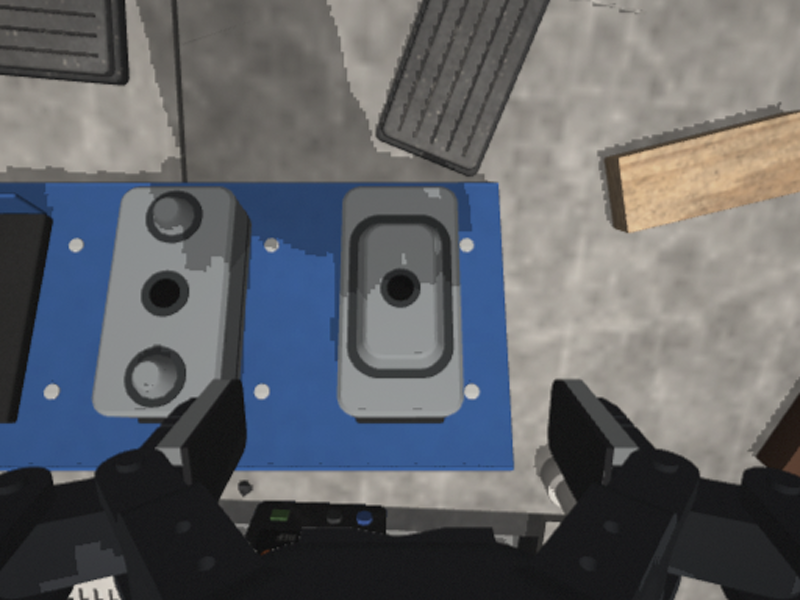

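```bash
python3 - <<'E'
from h import *
print(atz('w6.png',400*.64,287*.64,.1038)+[.0105,.0005,0])
E
```

```text
[0.50737845 0.33993526 0.1038    ]
```

Emit:
apply_moves(commands=".04 .06 0 0;0 0 .7 0;0 0 .7 0;0 0 .7 0;0 0 .6 0;0 0 .5 0;0 0 .4 0;0 0 .27 0;0 0 0 0;0 0 0 0")

```text
time: 28.78
tool_pos: [0.5082, 0.3404, 0.065]
tool_rot: [-180.0, 0.0, -177.0]
wrist_force: [-0.2, 0.1, 0.4]
width: 0.0852
gripper_force: 0.0
```

Emit:
apply_moves(commands="0 0 0 0;0 0 0 0;0 0 0 0;0 0 0 0;0 0 0 0;0 0 0 0;0 0 0 0;0 0 0 0;0 0 0 0;0 0 0 0", gripper=1)

```text
time: 29.62
tool_pos: [0.5086, 0.3407, 0.0659]
tool_rot: [179.9, 0.1, -177.0]
wrist_force: [-0.8, -0.1, 5.2]
width: 0.0555
gripper_force: 64.1
```

Emit:
apply_moves(commands="0 0 -.3 0;0 0 -.5 0;0 0 -.7 0;0 0 -.7 0;0 0 -.7 0;0 0 -.7 0;0 0 -.7 0;0 0 0 -.35;0 0 0 -.35;0 0 0 0")

```text
time: 30.45
tool_pos: [0.5079, 0.3404, 0.1948]
tool_rot: [180.0, 0.0, -172.9]
wrist_force: [-0.5, 0.2, -2.4]
width: 0.0552
gripper_force: 64.2
```

Emit:
apply_moves(commands="-.07 -.74 0 0;-.07 -.74 0 0;-.07 -.74 0 0;-.07 -.74 0 0;-.07 -.74 0 0;-.07 -.74 0 0;-.07 -.74 0 0;-.07 -.74 0 0;-.07 -.74 0 0;-.07 -.74 0 0")

```text
time: 31.28
tool_pos: [0.5557, 0.1215, 0.1939]
tool_rot: [180.0, -0.0, -173.1]
wrist_force: [0.6, -0.6, -3.2]
width: 0.0556
gripper_force: 64.2
```

Emit:
apply_moves(commands="-.07 -.74 0 0;-.07 -.74 0 0;-.07 -.74 0 0;-.07 -.74 0 0;-.07 -.74 0 0;-.07 -.74 0 0;-.07 -.74 0 0;-.07 -.74 0 0;0 0 .5 0;0 0 .5 0")

```text
time: 32.12
tool_pos: [0.5946, -0.054, 0.1645]
tool_rot: [-179.9, 0.1, -173.3]
wrist_force: [-0.0, 1.4, -3.1]
width: 0.0554
gripper_force: 64.3
```

Emit:
apply_moves(commands="0 0 .7 0;0 0 .7 0;0 0 .7 0;0 0 .7 0;0 0 .5 0;0 0 .4 0;0 0 0 0;0 0 0 0;0 0 0 0;0 0 0 0")

```text
time: 32.95
tool_pos: [0.5951, -0.0517, 0.054]
tool_rot: [-180.0, 0.1, -173.0]
wrist_force: [0.3, -0.1, -2.1]
width: 0.0554
gripper_force: 64.2
```

Press level: down 54 mm in all, slowing as it touches.

Emit:
apply_moves(commands="0 0 .5 0;0 0 .3 0;0 0 .1 0;0 0 .1 0;0 0 .1 0;0 0 .1 0;0 0 .1 0;0 0 .1 0;0 0 .1 0;0 0 0 0")

```text
time: 33.78
tool_pos: [0.6014, -0.0514, 0.0116]
tool_rot: [-179.9, 0.7, -172.9]
wrist_force: [10.7, 2.9, 14.7]
width: 0.055
gripper_force: 66.2
```

Emit:
apply_moves(commands="0 0 .07 0;0 0 .07 0;0 0 .06 0;0 0 .06 0;0 0 .05 0;0 0 0 0;0 0 0 0;0 0 0 0;0 0 0 0;0 0 0 0")

```text
time: 34.62
tool_pos: [0.5997, -0.0521, 0.0017]
tool_rot: [-179.9, 0.6, -173.0]
wrist_force: [7.1, 0.9, 12.0]
width: 0.0557
gripper_force: 66.7
```

Emit:
apply_moves(commands="0 0 .05 0;0 0 .04 0;0 0 0 0;0 0 0 0;0 0 0 0;0 0 0 0;0 0 0 0;0 0 0 0;0 0 0 0;0 0 0 0")

```text
time: 35.45
tool_pos: [0.5993, -0.0521, -0.0012]
tool_rot: [-179.9, 0.5, -173.0]
wrist_force: [7.6, 0.7, 11.1]
width: 0.0553
gripper_force: 66.9
```

Emit:
apply_moves(commands="0 0 0 0;0 0 0 0;0 0 0 0;0 0 0 0;0 0 0 0;0 0 -.2 0;0 0 -.8 0;0 0 -.8 0;0 0 -.8 0;0 0 -.8 0", gripper=0)

```text
time: 36.28
tool_pos: [0.5939, -0.0518, 0.0991]
tool_rot: [-180.0, -0.0, -173.0]
wrist_force: [0.0, 1.1, 0.3]
width: 0.0854
gripper_force: 0.0
```

Emit:
apply_moves(commands="0 0 0 0;0 0 0 0;0 0 0 0;0 0 0 0;0 0 0 0;0 0 0 0;0 0 0 0;0 0 0 0;0 0 0 0;0 0 0 0")

```text
time: 37.12
tool_pos: [0.5942, -0.0516, 0.0977]
tool_rot: [180.0, -0.0, -173.0]
wrist_force: [-0.0, -1.3, -0.1]
width: 0.0854
gripper_force: 0.0
```

```bash
python3 - <<'E'
from h import *
s=r.sense();print(s['joint_pos'].round(1),s['tool_pos'],s['tool_rot'],s['width'])
snap('wrist','w7.png')
cv2.imwrite('pics/w7b.png',cv2.resize(cv2.imread('pics/w7.png'),(800,600),interpolation=cv2.INTER_CUBIC))
E
```

```text
[-29.2  36.2  44.  105.1 -31.5  51.6 126.5] [ 0.5942309  -0.05155342  0.09772756] [ 1.79998544e+02 -6.10857465e-03 -1.73003713e+02] 0.08536297201753296
```

View pics/w7b.png

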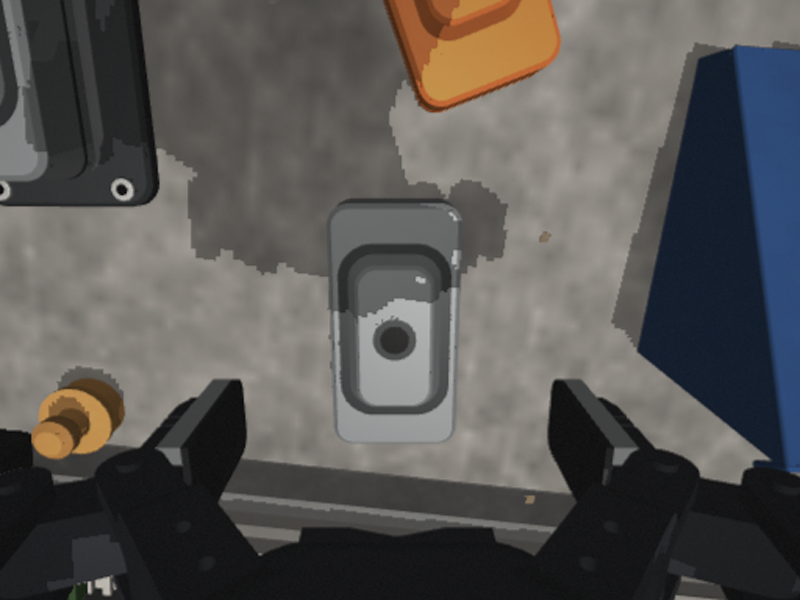

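The second riser is flat too, with its hole at (395,340), the same as the first time. I grip as before.

Emit:
apply_moves(commands="-.17 0 0 0;0 0 .6 0;0 0 .7 0;0 0 .7 0;0 0 .6 0;0 0 .4 0;0 0 .1 0;0 0 0 0;0 0 0 0;0 0 0 0")

```text
time: 38.0
tool_pos: [0.6002, -0.0511, 0.0059]
tool_rot: [-180.0, 0.1, -173.0]
wrist_force: [0.2, 0.8, 0.4]
width: 0.0852
gripper_force: 0.0
```

Emit:
apply_moves(commands="0 0 0 0;0 0 0 0;0 0 0 0;0 0 0 0;0 0 0 0;0 0 0 0;0 0 0 0;0 0 0 0;0 0 0 0;0 0 0 0", gripper=1)

```text
time: 38.83
tool_pos: [0.5999, -0.051, 0.0057]
tool_rot: [180.0, 0.1, -173.0]
wrist_force: [-1.4, 0.7, 6.6]
width: 0.0549
gripper_force: 64.0
```

Emit:
apply_moves(commands="0 0 -.3 0;0 0 -.7 0;0 0 -.8 0;0 0 -.8 0;0 0 -.8 0;0 0 -.8 0;0 0 -.4 0;0 0 0 0;0 0 0 0;0 0 0 0")

```text
time: 39.67
tool_pos: [0.5984, -0.0504, 0.1414]
tool_rot: [180.0, -0.1, -173.0]
wrist_force: [-0.2, -0.3, -3.3]
width: 0.0551
gripper_force: 64.5
```

```bash
python3 - <<'E'
from h import *
print(atz('w7.png',395*.64,340*.64,.041))
E
```

```text
[ 0.59933337 -0.05149204  0.041     ]
```

Emit:
apply_moves(commands=".5 -.61 0 0;.5 -.61 0 0;.5 -.61 0 0;.5 -.61 0 0;.5 -.61 0 0;.5 -.61 0 0;.5 -.61 0 0;.5 -.61 0 0;0 0 0 0;0 0 0 0")

```text
time: 40.5
tool_pos: [0.4964, -0.2119, 0.1417]
tool_rot: [180.0, -0.1, -173.2]
wrist_force: [0.2, 0.3, -3.3]
width: 0.055
gripper_force: 64.4
```

Emit:
apply_moves(commands="0 0 0 0;0 0 0 0;0 0 0 0;0 0 0 0;0 0 0 0;0 0 0 0;0 0 0 0;0 0 0 0;0 0 0 0;0 0 0 0")

```text
time: 41.33
tool_pos: [0.498, -0.2109, 0.1428]
tool_rot: [180.0, 0.0, -173.0]
wrist_force: [-0.5, -0.5, -2.5]
width: 0.0545
gripper_force: 64.4
```

Emit:
apply_moves(commands="0 -.01 .5 0;0 0 .5 0;0 0 .5 0;0 0 .5 0;0 0 0 0;0 0 0 0;0 0 0 0;0 0 0 0;0 0 0 0;0 0 0 0")

```text
time: 42.17
tool_pos: [0.4985, -0.2113, 0.0835]
tool_rot: [-180.0, 0.1, -173.0]
wrist_force: [-0.7, 0.2, -2.0]
width: 0.0549
gripper_force: 64.3
```

Emit:
apply_moves(commands="0 0 .1 0;0 0 .1 0;0 0 .1 0;0 0 .1 0;0 0 .08 0;0 0 .05 0;0 0 0 0;0 0 0 0;0 0 0 0;0 0 0 0")

```text
time: 43.0
tool_pos: [0.4979, -0.2111, 0.0677]
tool_rot: [179.9, 0.0, -173.0]
wrist_force: [-5.0, 3.9, 14.7]
width: 0.0552
gripper_force: 66.5
```

Seated at the expected height. Release and rise.

Emit:
apply_moves(commands="0 0 0 0;0 0 0 0;0 0 0 0;0 0 0 0;0 0 0 0;0 0 -.2 0;0 0 -.8 0;0 0 -.8 0;0 0 -.8 0;0 0 -.8 0", gripper=0)

```text
time: 43.83
tool_pos: [0.4978, -0.2114, 0.1703]
tool_rot: [-180.0, -0.0, -173.0]
wrist_force: [1.3, -0.3, -0.6]
width: 0.0854
gripper_force: 0.0
```

Emit:
apply_moves(commands="0 0 -.6 0;0 0 0 0;0 0 0 0;0 0 0 0;0 0 0 0;0 0 0 0;0 0 0 0;0 0 0 0;0 0 0 0;0 0 0 0")

```text
time: 44.67
tool_pos: [0.498, -0.2112, 0.1867]
tool_rot: [180.0, -0.0, -173.0]
wrist_force: [-0.4, -0.6, 1.1]
width: 0.0855
gripper_force: 0.0
```

```bash
python3 - <<'E'
from h import *
s=r.sense();print(s['tool_pos'],s['tool_rot'])
snap('wrist','w8.png');g=cv2.cvtColor(cv2.imread('pics/w8.png'),cv2.COLOR_BGR2GRAY)
def corners(z,c=(.4975,-.2114),hx=.055,hy=.028):
    a=np.radians(6.9);return [[c[0]+x*np.cos(a)-y*np.sin(a),c[1]+x*np.sin(a)+y*np.cos(a),z] for x,y in((hx,hy),(hx,-hy),(-hx,-hy),(-hx,hy))]
p=proj('w8.png',[[.4975,-.2114,.103]])[0];print('expected hole',p)
x0,y0=(p-14).astype(int);w=g[y0:y0+28,x0:x0+28];m=(w<w.min()+25).astype(np.uint8)
n,l,st,ce=cv2.connectedComponentsWithStats(m);i=1+np.argmax(st[1:,4]);u=ce[i]+[x0,y0];print('hole',u,st[i],atz('w8.png',*u,.103))
# edge profiles of top face: width across at two rows
print(proj('w8.png',corners(.094)).round(1))
e=cv2.Canny(g,60,150)
for v in (int(p[1])-35,int(p[1])+25): print(v,np.where(e[v,int(p[0])-60:int(p[0])+60])[0]+int(p[0])-60)
print(np.where(e[int(p[1])-90:int(p[1])+80,int(p[0])+ -15])[0]+int(p[1])-90)
E
```

```text
[ 0.49796944 -0.21120166  0.18672951] [ 1.79996747e+02 -1.93663192e-02 -1.73010643e+02]
expected hole [253.45884841 197.56343357]
hole [253.8440367  197.40825688] [  7   7  17  16 218] [ 0.49734946 -0.21113703  0.103     ]
[[288.5 260.5]
 [218.2 260.4]
 [214.  119.2]
 [293.2 119.4]]
162 [214 218 221 259 260 265 273 281 287 289 292]
222 [216 218 220 223 234 274 285 288]
[119 122 142 180 233 234 241 258]
```

```bash
python3 -c "
from h import *
print(order.close_job())"
```

```text
the job is handed in; nothing more can be done
None
```

I stacked both long-boss risers on the pod foot and handed the job in at about 45 s. The last wrist image put the stack top within about 1 mm of centre at seated height. I never touched the two-stud riser or the things lying round about, but I did not measure the stud riser's position again. The hand-in returned no verdict.

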